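# Return a steel specimen through the counting gate and down the chute

## Robot

A 6-joint arm with a two-finger parallel gripper is mounted at the origin on the work surface. World frame = base frame: x ahead of the robot, y to its left, z up, the work surface at z = 0. Lengths are in m, angles in rad, forces in N, time in s.
With the tool pointing down it reaches from about 0.275 to 0.825 m from the base axis. Payload 4.9 kg.
Tool frame: the origin (TCP) lies on the centre line of the jaws, within the pads' length; the fingertips stand 22 mm ahead of it and the grasp point (between the pads) lies 3 mm ahead of it (r.tip_extent is the distance from the TCP to the fingertips, in m); z points along the fingers, y is the line along which they close (so a half turn about z gives the same grasp; the last joint's range is limited). The gripper opens to 85 mm and grips with 20 to 120 N. Pads are 22 mm wide; open, the fingers measure 114 mm over their backs; the gripper's body (76 mm by 85 mm) begins 54 mm behind the grasp point. The pads swing forward as they close: fully open they stand 13 mm farther back than shut.
Start: joints at [-1.344, 0.326, -0.193, 1.052, 0, 1.437], TCP at [0.194, -0.515, 0.253] pointing down, gripper open.
Joint ranges: [-2.65, 2.65], [-0.97, 1.79], [-1.3, 1.35], [-1.93, 2.1], [-1.47, 1.37], [-3.14, 3.14]. Speed limits (rad/s): [2.57, 2.57, 3.14, 3.14, 3.14, 3.14].

## Interface

Orientations are given as a unit quaternion [x, y, z, w].
In Python, from rig import sensors, imaging, r gives the robot as it stands.
- The arm moves only by the tool apply_moves, never from a script. Its argument "moves" is one flat list of numbers, 7 for each row, row after row: the gripper's target within -1 to 1 (fully open at 1, half-way at 0, shut at -1), then the shift along the tool's x, y, z in m, then the turn, a rotation vector about the tool's x, y, z in rad. A call has 1 to 10 rows; each row shifts and turns the commanded pose from where the row before left it, along the tool's axes as they then stand; what a row does not reach is not made up. A row lasts 1/12 s, in which the tool goes at most 41.7 mm and 7.16 degrees, less where a joint would pass 70% of its speed; a pose out of reach is approached as far as the arm can. A call with a gripper value outside its range is refused whole. The fingers move at their own pace and stop on an object; "squeeze" is the grip in N (left out, the last holds). Time passes only in rows, so rows that do not move let the fingers close. It gives the time, the measured TCP pose, the force, the opening and the grip force at its end, in the units of the state.
- sensors.get_state(): the state, without advancing time (a new reading comes with each control period).
- imaging.grab_frame(name): name is "side" or "top" or "wrist"; returns (picture, depth): 384x512x3 uint8, blue, green, red; 384x512 float32, m along the optical axis (not along the pixel's ray), 0 where there is no reading.
- imaging.camera_model(name): a dict with "intrinsics" (3x3 intrinsics, pixels), "world_from_camera" (4x4, takes a point from camera to world coordinates). Camera axes: x right, y down, z forward; pixel columns grow to the right and rows downward; lengths in m; the calibration is good to about 2 mm. A picture is of the moment at which its call begins: read the wrist's pose just before it. camera_model takes no time and is no camera call; for the wrist camera it gives the pose at the moment of the call.
- r.close_job(): hands the job in; it is judged then, once.
The state is a dict: "clock": time; "joints": joint angles; "dq": joint speeds; "tau": joint torques, N m; "ee_pos": TCP position; "ee_rot": TCP orientation; "contact_force": force on the tool from outside, world axes, zero at the start; "moment": the same for the moment, N m; "gripper_width": opening from 0.0 (shut) to 1.0 (fully open); "gripper_force": force on a finger pad.
Only numpy, scipy, OpenCV 4.12 (cv2) and the standard library are available. Lean on these libraries where they do the work, as an engineer would, in place of code of your own. Each camera call takes 0.05 s, during which the arm holds its last target. There are 200 camera calls.

## Task

Send the big steel specimen back to store: push it along the ledge until it presses the sprung counting pad clearly in, and keep it pressed for a moment so that it is counted, without driving the pad deep; then push it off the ledge through the gap beside the pad, so that it drops down the chute and comes to rest in the tray. Push it gently all the way, without gripping it hard or lifting it off the ledge, and leave the jar, the beaker and the small specimen where they are.

Things in the scene. Friction and masses are not known exactly. Their poses are not given: they have to be found in the camera images.
- specimen: Plain steel cylinder, 40 mm in diameter, 25 mm high, about 0.24 kg, standing upright in the channel on the ledge of the station. Origin: centre of its underside.
- station: Grey metal return station fixed to the bench. Origin: on the bench, straight under the drop edge of its ledge; x points level across that edge to chute and tray (away from the robot), y along the ledge, z up; all the points have these axes. Ledge top, in this frame (mm): flat, z = 140, x -110 to 0, y -230 to 130.
- channel (a point): Point on the ledge top at station (-30, -130, 140) mm, on the centre line of the 44 mm wide channel that runs along y and guides the specimen. Behind it (-x side) a rib 5 mm high, 6 mm thick; in front, along the drop edge, a guard lip 8 mm high, 8 mm thick. Fingertips about 10 mm above the ledge clear both.
- gate_zone (a point): Middle of the zone where the gate can stand, on the channel line at station (-30, 35, 140) mm; NOT the gate itself. The gate (lip, sprung pad, dark block behind it) is set by hand: the resting pad face, which looks to -y, lies unmeasured up to 35 mm either way along y; find it by feel or sight. Pad: 34 mm wide, 3 to 22 mm above the ledge; block 40 mm wide, 26 mm high.
- chute_top (a point): Point under the drop edge at station (0, 12, 115) mm, mid-width at the top of the steel chute: 150 mm wide, sloping 46 degrees down to the tray. The gap above it: the lip ends 46 mm before (-y) the resting pad face; from there to the block, 19 mm past that face, the edge is open. A specimen touching the pad fits the gap; one over 6 mm short catches on the lip.
- pad (a joint): How far the sprung counting pad is pushed in, along the station's +y, in m: 0 at rest, end of travel 0.008. The spring takes 2.5 N per mm and returns the pad when let go. It counts when the specimen holds it in by more than 1.5 mm (3.75 N) for 0.3 s; more than 5 mm (12.5 N) strains it. The reading is as noisy as the poses, so go by the force of the push.
- tray_floor (a point): Centre of the tray's inner floor, axes as the station's. The tray is an open grey plastic box, inside about 125 mm (x) by 156 mm (y), walls to 50 mm above the bench on three sides, open to the chute's foot.
- small_specimen: Bystander: steel cylinder 25 mm in diameter, 20 mm high, standing on the bench. Origin: centre of its underside.
- jar: Bystander: amber jar with white lid, 60 mm in diameter, 85 mm high, on the bench. Origin: centre of its underside.
- beaker: Bystander: white plastic beaker, 70 mm in diameter, 80 mm high, on the bench. Origin: centre of its underside.
Not all that is in view belongs to the job. Leave any orange look-alike of the specimen alone.

How it is judged:
On the way:
1. pushed by the fingers, the specimen holds the counting pad in by more than 1.5 mm for 0.3 s (value of joint pad above 0.0015 m and contact force between the fingers and specimen above 1.5 N and z of specimen in the frame of station above 0.135 m), for 0.3 s.
At the end, for the whole second after the job is handed in: The specimen lies at rest (slower than 20 mm/s) inside the tray, its origin within the tray's walls and less than 45 mm above the tray floor, and the pad has sprung back (less than 1 mm in) (x of specimen in the frame of tray_floor between -0.068 and 0.068 m and y of specimen in the frame of tray_floor between -0.085 and 0.085 m and z of specimen in the frame of tray_floor below 0.045 m and linear speed of specimen below 0.02 m/s and value of joint pad below 0.001 m); the robot touches nothing.
It fails at once if the counting pad is driven in by more than 5 mm (value of joint pad above 0.005 m).
It fails at once if the fingers push or squeeze the specimen with more than 18 N (contact force between the fingers and specimen above 18 N).
It fails at once if the specimen is lifted more than 10 mm off the ledge (z of specimen in the frame of station above 0.15 m).
It fails at once if the jar, the beaker or the small specimen is moved by more than 15 mm (distance of any of small_specimen, jar, beaker from where it was at the start of the episode above 0.015 m).
It also fails if it takes over 51 s, if anything falls off the work surface, if the arm or the gripper's body presses on something with over 40 N, if the wrist force passes 120 N, or if a joint passes its speed limit or range.

## Working session

There is one attempt and no reset: what is moved stays moved. The work goes in short steps, Python scripts to look and compute and a tool call to move; the robot and the scene stay as the last step left them, time stands still between calls to the robot, and variables do not carry over. Pictures are saved under pics/ and viewed, at most 10 in all, crops included, and the job is handed in when it is done.

Besides the shell and the picture viewer there is one more tool, called as name(argument=value, ...) on one line, values as JSON. apply_moves: Moves the arm, as the interface text tells. Its arguments: {"type":"object","properties":{"moves":{"type":"array"},"squeeze":{"type":"number"}},"required":["moves"]}

```bash
ls; mkdir -p pics; python3 - <<'E'
from rig import sensors, imaging, r
import cv2,numpy as np
s=sensors.get_state();print({k:np.round(v,4) for k,v in s.items()})
ims=[]
for n in("side","top"):
    p,d=imaging.grab_frame(n);np.savez(f"pics/{n}0.npz",p=p,d=d)
    m=imaging.camera_model(n);print(n,np.round(m["intrinsics"],1).tolist(),np.round(m["world_from_camera"],4).tolist())
    cv2.imwrite(f"pics/{n}0.png",cv2.resize(p,(800,600)))
E
```

```text
pics
{'clock': np.float64(0.0), 'joints': array([-1.3442,  0.327 , -0.1936,  1.052 ,  0.    ,  1.4366]), 'dq': array([ 0.0001, -0.0014, -0.0017, -0.0015,  0.0002,  0.002 ]), 'tau': array([-1.00000e-04, -4.43393e+01,  2.62444e+01,  1.52000e-02,
       -1.00000e-04, -0.00000e+00]), 'ee_pos': array([ 0.1941, -0.514 ,  0.2525]), 'ee_rot': array([ 9.838e-01,  1.794e-01, -0.000e+00, -9.000e-04]), 'contact_force': array([ 0.4111,  0.0612, -0.1311]), 'moment': array([0.0663, 0.0055, 0.01  ]), 'gripper_force': np.float64(0.0), 'gripper_width': np.float64(1.0021)}
side [[356.9, 0.0, 258.7], [0.0, 356.9, 194.1], [0.0, 0.0, 1.0]] [[-0.879, -0.3514, 0.3223, 0.2685], [-0.4768, 0.6487, -0.5932, 0.5046], [-0.0006, -0.6751, -0.7377, 0.7697], [0.0, 0.0, 0.0, 1.0]]
top [[413.2, 0.0, 252.0], [0.0, 413.2, 197.7], [0.0, 0.0, 1.0]] [[-0.0218, -0.9816, 0.1896, 0.3587], [-0.9997, 0.0232, 0.005, -0.0401], [-0.0093, -0.1894, -0.9819, 1.2144], [0.0, 0.0, 0.0, 1.0]]
```

View pics/side0.png

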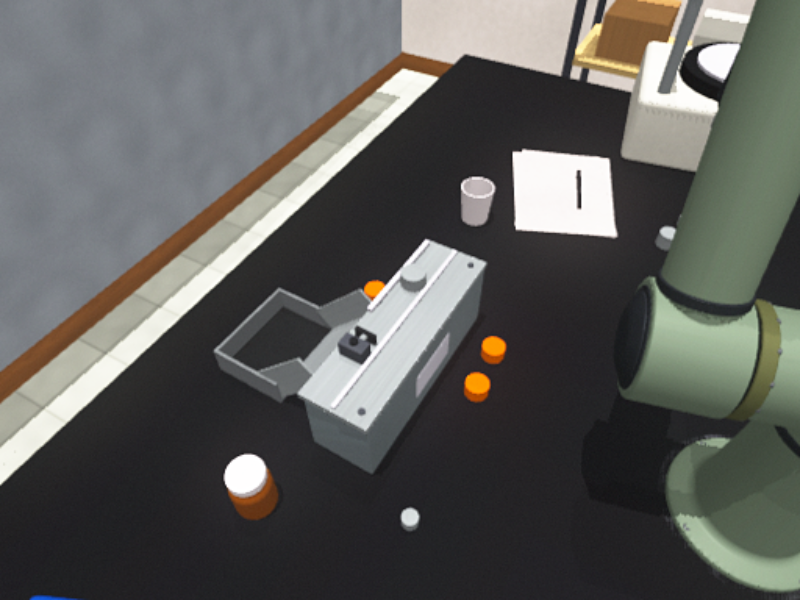

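View pics/top0.png

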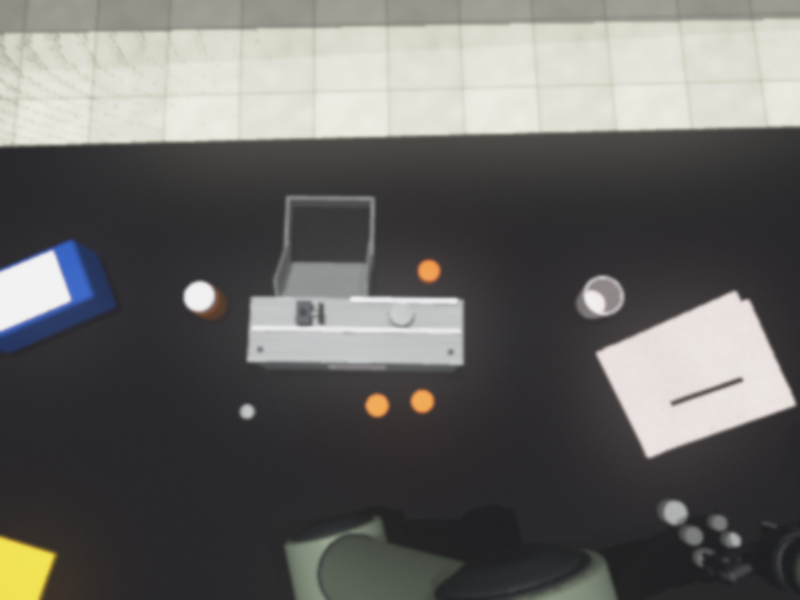

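The side view shows the grey station with the grey specimen at about (413,275), the dark gate block at (355,345), and orange look-alikes at (375,290), (493,350) and (477,387). In the top view the specimen is at (401,314), the block at (305,313), the pad at about (322,313), and the lip runs from (350,299) to (458,301). Orange discs are at (429,271), (377,405) and (422,401), and the small specimen is at (247,411). The candidates are these discs and the small specimen. I choose the grey disc on the ledge.

```bash
cat > h.py <<'E'
import numpy as np,cv2
from rig import sensors,imaging,r
def ray(m,uv,z):
    K=m["intrinsics"];T=m["world_from_camera"]
    d=T[:3,:3]@np.linalg.solve(K,[uv[0],uv[1],1.]);o=T[:3,3]
    return o+d*(z-o[2])/d[2]
def cloud(m,d):
    K=m["intrinsics"];T=m["world_from_camera"]
    v,u=np.mgrid[:d.shape[0],:d.shape[1]]
    P=np.stack([(u-K[0,2])/K[0,0]*d,(v-K[1,2])/K[1,1]*d,d],-1)
    return P@T[:3,:3].T+T[:3,3]
E
python3 - <<'E'
from h import *
f=np.load("pics/top0.npz");p,d=f["p"],f["d"];m=imaging.camera_model("top")
P=cloud(m,d);z=P[...,2]
reg=np.zeros(z.shape,bool);reg[180:245,150:305]=1
print("z ledge med",np.median(z[reg&(z>.11)&(z<.155)]))
mask=(reg&(d>0)&(z>.125)&(z<.18)).astype(np.uint8)
# rectangle of ledge from colour (bright grey)
g=cv2.cvtColor(p,cv2.COLOR_BGR2GRAY)
for nm,mk in(("depth",mask),("gray",((g>110)&reg&(z>.1)).astype(np.uint8))):
    c=max(cv2.findContours(mk,0,2)[0],key=cv2.contourArea)
    b=cv2.boxPoints(cv2.minAreaRect(c));q=np.array([ray(m,x,.14) for x in b])
    print(nm,b.round(1).tolist(),q[:,:2].round(4).tolist(),[np.linalg.norm(q[i]-q[i-1]).round(4) for i in range(4)])
hi=(reg&(z>.153)).astype(np.uint8)
n,l,st,ce=cv2.connectedComponentsWithStats(hi)
for i in range(1,n):
    if st[i,4]>20: print(st[i],ce[i],ray(m,ce[i],.165),np.median(z[l==i]))
crop=p[180:245,150:305];cv2.imwrite("pics/c1.png",cv2.resize(crop,None,fx=5,fy=5,interpolation=cv2.INTER_CUBIC))
print(np.round(g[186:216:2,190:245:1],0)[6:10].tolist())
E
```

```text
z ledge med 0.14049359048771382
depth [[158.8000030517578, 230.89999389648438], [159.6999969482422, 178.6999969482422], [296.79998779296875, 181.0], [296.0, 233.1999969482422]] [[0.4835, 0.2108], [0.6237, 0.2114], [0.6086, -0.1551], [0.4694, -0.1469]] [np.float64(0.358), np.float64(0.1402), np.float64(0.3668), np.float64(0.1395)]
gray [[159.0, 180.0], [296.0, 180.0], [296.0, 233.0], [159.0, 233.0]] [[0.6203, 0.2132], [0.6115, -0.1529], [0.47, -0.147], [0.4781, 0.2103]] [np.float64(0.1422), np.float64(0.3663), np.float64(0.1417), np.float64(0.3573)]
[190 192  17  16 205] [196.70243902 199.65853659] [0.55960257 0.10851337 0.165     ] 0.16570955468174153
[250 193  15  17 192] [256.97916667 200.51041667] [ 0.55368456 -0.04734428  0.165     ] 0.16474701746293163
[[128, 105, 92, 87, 88, 93, 103, 107, 104, 112, 132, 152, 157, 140, 109, 89, 110, 153, 182, 192, 193, 194, 194, 194, 194, 194, 194, 194, 194, 194, 194, 194, 194, 194, 194, 194, 194, 193, 194, 194, 194, 195, 194, 194, 194, 194, 195, 195, 195, 194, 194, 194, 194, 194, 193], [126, 105, 91, 85, 83, 87, 99, 106, 117, 141, 164, 175, 169, 144, 108, 87, 107, 147, 179, 192, 194, 194, 194, 194, 195, 195, 195, 195, 195, 195, 195, 195, 195, 196, 195, 196, 195, 196, 196, 196, 196, 196, 196, 197, 196, 196, 197, 197, 197, 196, 197, 197, 196, 196, 196], [124, 111, 105, 102, 101, 105, 110, 107, 105, 118, 136, 147, 145, 125, 98, 83, 98, 130, 166, 186, 194, 195, 194, 195, 195, 195, 195, 195, 195, 195, 195, 195, 195, 195, 196, 196, 196, 196, 196, 196, 196, 197, 197, 197, 197, 197, 198, 197, 197, 197, 197, 198, 197, 198, 197], [122, 113, 113, 112, 112, 112, 112, 106, 100, 116, 150, 172, 171, 144, 108, 86, 99, 130, 163, 185, 193, 194, 194, 194, 195, 194, 195, 194, 195, 195, 195, 195, 195, 195, 196, 196, 195, 195, 196, 195, 196, 197, 197, 196, 196, 196, 196, 196, 197, 197, 196, 197, 196, 196, 196]]
```

View pics/c1.png

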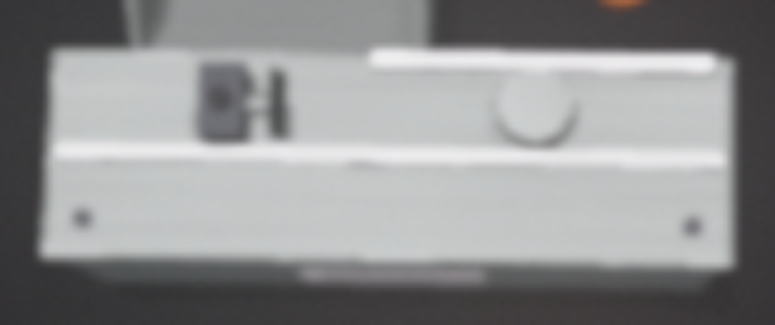

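The crop shows the block at crop (222,102), the pad plate at (270–288,103), the lip's left end at (370,57), the plain grey specimen at (537,107), and the rib from (50,150) to (725,160). The steel disc on the ledge is the target. Next I work out the station frame and the first reach.

```bash
python3 - <<'E'
from h import *
m=imaging.camera_model("top")
C=lambda x,y,z:ray(m,(150+x/5-.4,180+y/5-.4),z)[:2]
for n,a in dict(rib0=(55,150,.145),rib1=(725,160,.145),lip0=(370,57,.148),lip1=(715,62,.148),padface=(289,103,.162),blk=(222,102,.166),spec=(537,106,.165),ledL=(45,154,.14),ledR=(734,160,.14)).items(): print(n,C(*a).round(4))
a=C(725,160,.145)-C(55,150,.145);print("yaw deg",np.degrees(np.arctan2(a[0],-a[1])),r.tip_extent)
# side view check of the specimen: grey blob top height by depth
f=np.load("pics/side0.npz");ms=imaging.camera_model("side");P=cloud(ms,f["d"])
k=(P[...,2]>.157)&(P[...,2]<.172)&(f["d"]>0)&(P[...,0]>.5)&(P[...,0]<.62)
n,l,st,ce=cv2.connectedComponentsWithStats(k.astype(np.uint8))
for i in range(1,n):
    if st[i,4]>20: print(st[i],ce[i].round(1),ray(ms,ce[i],.165).round(4))
E
```

```text
rib0 [0.5391 0.2062]
rib1 [ 0.5256 -0.1452]
lip0 [0.5844 0.04  ]
lip1 [ 0.5774 -0.1418]
padface [0.5581 0.0812]
blk [0.5587 0.1154]
spec [ 0.5529 -0.0474]
ledL [0.5379 0.2126]
ledR [ 0.5262 -0.1504]
yaw deg -2.202399999511902 0.022
[256 169  17  14 186] [263.7 175.4] [ 0.5511 -0.0409  0.165 ]
[216 209  25  21 249] [227.7 219.3] [0.5563 0.1151 0.165 ]
```

apply_moves(moves=[-0.95,0,0,-0.005,0,0,0.1,-0.95,0,0,-0.005,0,0,0.1,-0.95,0,0,-0.005,0,0,0.1,-0.95,0,0,0,0,0,0.1,-0.95,0.018,-0.022,0,0,0,0,-0.95,0.019,-0.024,0,0,0,0,-0.95,0.019,-0.024,0,0,0,0,-0.95,0.019,-0.024,0,0,0,0,-0.95,0.019,-0.024,0,0,0,0,-0.95,0.019,-0.024,0,0,0,0])

```text
clock: 0.93
ee_pos: [0.3132, -0.3757, 0.2679]
ee_rot: [1.0, -0.02, -0.0, -0.0]
contact_force: [0.0, -0.3, -0.4]
gripper_width: 0.027
gripper_force: 0.0
```

apply_moves(moves=[-0.95,0.0226,-0.028,0,0,0,0,-0.95,0.0226,-0.028,0,0,0,0,-0.95,0.0226,-0.028,0,0,0,0,-0.95,0.0226,-0.028,0,0,0,0,-0.95,0.0226,-0.028,0,0,0,0,-0.95,0.0226,-0.028,0,0,0,0,-0.95,0.0226,-0.028,0,0,0,0,-0.95,0.0226,-0.028,0,0,0,0,-0.95,0.0226,-0.028,0,0,0,0,-0.95,0.0226,-0.028,0,0,0,0])

```text
clock: 1.77
ee_pos: [0.5502, -0.1045, 0.2679]
ee_rot: [1.0, -0.02, -0.0, -0.0]
contact_force: [-0.2, -0.7, -0.1]
gripper_width: 0.025
gripper_force: 0.0
```

```bash
python3 - <<'E'
from h import *
s=sensors.get_state();print(s["ee_pos"].round(4),s["ee_rot"].round(4),s["contact_force"].round(2))
m=imaging.camera_model("wrist");p,d=imaging.grab_frame("wrist");np.savez("pics/w1.npz",p=p,d=d,T=m["world_from_camera"])
cv2.imwrite("pics/w1.png",p)
P=cloud(m,d);z=P[...,2];k=((z>.158)&(z<.172)&(d>0)&(P[...,0]>.51)&(P[...,0]<.6)).astype(np.uint8)
n,l,st,ce=cv2.connectedComponentsWithStats(k)
for i in range(1,n):
    if st[i,4]>150: print(st[i],ce[i].round(1),ray(m,ce[i],.165).round(4))
E
```

```text
[ 0.5502 -0.1045  0.2679] [ 9.998e-01 -1.950e-02 -3.000e-04 -1.000e-04] [-0.19 -0.72 -0.08]
[ 147  174   59   56 2524] [175.8 201.8] [ 0.5535 -0.0474  0.165 ]
```

View pics/w1.png

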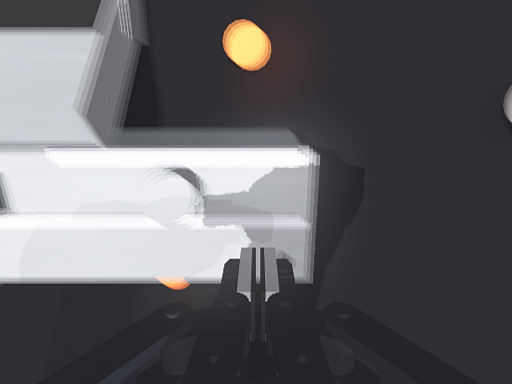

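The wrist view shows the specimen at (176,202), the lip from (45,155) to (310,155), and the fingertips at (258,265) behind it, over the ledge. I lower behind it in two steps.

apply_moves(moves=[-0.95,0.001,0,0.0083,0,0,0,-0.95,0,0,0.0083,0,0,0,-0.95,0,0,0.0083,0,0,0,-0.95,0,0,0.0083,0,0,0,-0.95,0,0,0.0083,0,0,0,-0.95,0,0,0.0083,0,0,0,-0.95,0,0,0.0083,0,0,0,-0.95,0,0,0.0083,0,0,0,-0.95,0,0,0.0083,0,0,0,-0.95,0,0,0.0083,0,0,0])

```text
clock: 2.65
ee_pos: [0.5504, -0.1063, 0.1845]
ee_rot: [1.0, -0.02, -0.0, 0.0]
contact_force: [-0.1, 0.3, -0.4]
gripper_width: 0.025
gripper_force: 0.0
```

```bash
python3 - <<'E'
from h import *
s=sensors.get_state();print(s["ee_pos"].round(4),s["contact_force"].round(2))
p,d=imaging.grab_frame("side")
cv2.imwrite("pics/s1.png",cv2.resize(p[110:260,170:370],(800,600),interpolation=cv2.INTER_CUBIC))
m=imaging.camera_model("side");P=cloud(m,d);e=s["ee_pos"]
k=(d>0)&(np.hypot(P[...,0]-e[0],P[...,1]-e[1])<.03)&(P[...,2]>.145)
print(np.percentile(P[...,2][k],[0,1,5,20]).round(4),k.sum())
E
```

```text
[ 0.5504 -0.1063  0.1845] [-0.07  0.25 -0.4 ]
[0.1453 0.1458 0.1483 0.1848] 436
```

View pics/s1.png

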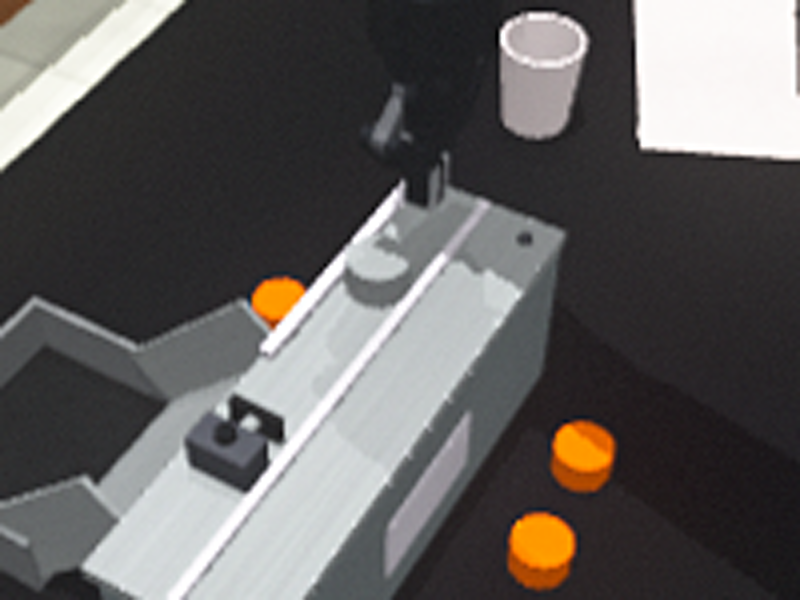

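The fingers stand in the channel with their tips at crop (425,205), behind the specimen at (377,268). The pad plate is at crop (258,420). I check the tip height next.

```bash
python3 - <<'E'
from h import *
m=imaging.camera_model("side")
for z in(.145,.155,.165,.175): print(z,ray(m,(276.2,161),z).round(4))
E
```

```text
0.145 [ 0.557  -0.1213  0.145 ]
0.155 [ 0.5524 -0.1113  0.155 ]
0.165 [ 0.5478 -0.1013  0.165 ]
0.175 [ 0.5432 -0.0913  0.175 ]
```

apply_moves(moves=[-0.95,0.0008,0,0.0065,0,0,0,-0.95,0,0,0.006,0,0,0,-0.95,0,-0.003,0,0,0,0,-0.95,0,-0.003,0,0,0,0,-0.95,0,-0.003,0,0,0,0,-0.95,0,-0.003,0,0,0,0,-0.95,0,-0.003,0,0,0,0,-0.95,0,-0.003,0,0,0,0,-0.95,0,-0.003,0,0,0,0,-0.95,0,-0.003,0,0,0,0])

```text
clock: 3.53
ee_pos: [0.5523, -0.082, 0.1729]
ee_rot: [1.0, -0.02, 0.0, 0.0]
contact_force: [0.4, 0.8, 0.1]
gripper_width: 0.027
gripper_force: 0.0
```

apply_moves(moves=[-0.95,0,-0.003,0,0,0,0,-0.95,0,-0.003,0,0,0,0,-0.95,0,-0.003,0,0,0,0,-0.95,0,-0.003,0,0,0,0,-0.95,0,-0.003,0,0,0,0,-0.95,0,-0.003,0,0,0,0,-0.95,0,-0.003,0,0,0,0,-0.95,0,-0.003,0,0,0,0])

```text
clock: 4.2
ee_pos: [0.5532, -0.0581, 0.1728]
ee_rot: [1.0, -0.02, 0.0, 0.0]
contact_force: [0.1, -2.1, 0.8]
gripper_width: 0.023
gripper_force: 1.1
```

apply_moves(moves=[-0.95,0,-0.003,0,0,0,0,-0.95,0,-0.003,0,0,0,0,-0.95,0,-0.003,0,0,0,0,-0.95,0,-0.003,0,0,0,0,-0.95,0,-0.003,0,0,0,0,-0.95,0,-0.003,0,0,0,0,-0.95,0,-0.003,0,0,0,0,-0.95,0,-0.003,0,0,0,0,-0.95,0,-0.003,0,0,0,0,-0.95,0,-0.003,0,0,0,0])

```text
clock: 5.03
ee_pos: [0.5543, -0.0281, 0.1728]
ee_rot: [1.0, -0.02, 0.0, 0.0]
contact_force: [0.0, -2.2, 1.6]
gripper_width: 0.027
gripper_force: 1.3
```

apply_moves(moves=[-0.95,0,-0.003,0,0,0,0,-0.95,0,-0.003,0,0,0,0,-0.95,0,-0.003,0,0,0,0,-0.95,0,-0.003,0,0,0,0,-0.95,0,-0.003,0,0,0,0,-0.95,0,-0.003,0,0,0,0,-0.95,0,-0.003,0,0,0,0,-0.95,0,-0.003,0,0,0,0,-0.95,0,-0.003,0,0,0,0,-0.95,0,-0.003,0,0,0,0])

```text
clock: 5.87
ee_pos: [0.5555, 0.0019, 0.1728]
ee_rot: [1.0, -0.02, 0.0, 0.0]
contact_force: [0.1, -2.8, 2.5]
gripper_width: 0.027
gripper_force: 1.3
```

```bash
python3 - <<'E'
from h import *
s=sensors.get_state();print(s["ee_pos"].round(4),s["contact_force"].round(2))
m=imaging.camera_model("wrist");p,d=imaging.grab_frame("wrist")
ps,ds=imaging.grab_frame("side")
cv2.imwrite("pics/w2.png",np.hstack([cv2.resize(p,(400,300)),cv2.resize(ps[160:260,170:303],(400,300),interpolation=cv2.INTER_CUBIC)]))
E
```

```text
[0.5555 0.0019 0.1728] [ 0.09 -2.77  2.54]
```

View pics/w2.png

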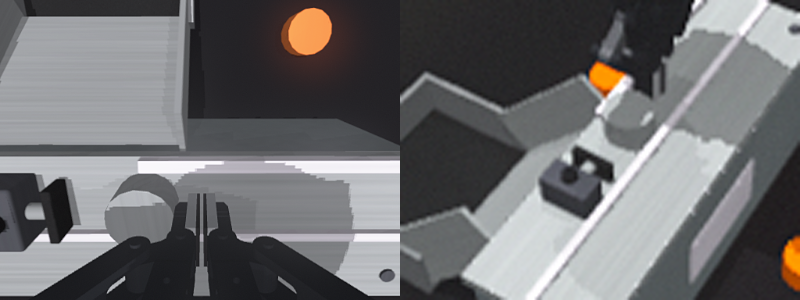

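The wrist half of the picture shows the specimen at (140,210), upright and near the pad face at x≈73, so the gap is roughly 15 mm. I approach slowly.

apply_moves(moves=[-0.95,0,-0.0025,0,0,0,0,-0.95,0,-0.0025,0,0,0,0,-0.95,0,-0.002,0,0,0,0,-0.95,0,-0.001,0,0,0,0])

```text
clock: 6.3
ee_pos: [0.5557, 0.0099, 0.1727]
ee_rot: [1.0, -0.02, -0.0, -0.0]
contact_force: [-0.4, -2.6, 0.5]
gripper_width: 0.026
gripper_force: 1.0
```

apply_moves(moves=[-0.95,0,-0.001,0,0,0,0,-0.95,0,-0.001,0,0,0,0])

```text
clock: 6.47
ee_pos: [0.5558, 0.0117, 0.1727]
ee_rot: [1.0, -0.02, -0.0, -0.0]
contact_force: [0.5, -2.8, 0.7]
gripper_width: 0.023
gripper_force: 1.0
```

apply_moves(moves=[-0.95,0,-0.001,0,0,0,0,-0.95,0,-0.001,0,0,0,0])

```text
clock: 6.63
ee_pos: [0.5559, 0.0137, 0.1727]
ee_rot: [1.0, -0.02, -0.0, -0.0]
contact_force: [-0.0, -1.6, -0.3]
gripper_width: 0.024
gripper_force: 0.9
```

apply_moves(moves=[-0.95,0,-0.001,0,0,0,0,-0.95,0,-0.001,0,0,0,0])

```text
clock: 6.8
ee_pos: [0.556, 0.0158, 0.1727]
ee_rot: [1.0, -0.02, -0.0, -0.0]
contact_force: [-0.6, -2.1, 0.3]
gripper_width: 0.028
gripper_force: 0.9
```

apply_moves(moves=[-0.95,0,-0.001,0,0,0,0,-0.95,0,-0.001,0,0,0,0])

```text
clock: 6.97
ee_pos: [0.5561, 0.0177, 0.1727]
ee_rot: [1.0, -0.02, -0.0, -0.0]
contact_force: [-0.4, -2.1, 0.3]
gripper_width: 0.026
gripper_force: 0.8
```

apply_moves(moves=[-0.95,0,-0.001,0,0,0,0,-0.95,0,-0.0005,0,0,0,0])

```text
clock: 7.13
ee_pos: [0.5561, 0.0193, 0.1727]
ee_rot: [1.0, -0.02, -0.0, -0.0]
contact_force: [-0.1, -2.2, -0.7]
gripper_width: 0.028
gripper_force: 0.8
```

apply_moves(moves=[-0.95,0,-0.001,0,0,0,0,-0.95,0,-0.0005,0,0,0,0])

```text
clock: 7.3
ee_pos: [0.5562, 0.0208, 0.1728]
ee_rot: [1.0, -0.02, -0.0, -0.0]
contact_force: [0.1, -1.5, 0.2]
gripper_width: 0.025
gripper_force: 0.8
```

apply_moves(moves=[-0.95,0,-0.001,0,0,0,0,-0.95,0,-0.0005,0,0,0,0])

```text
clock: 7.47
ee_pos: [0.5563, 0.0222, 0.1727]
ee_rot: [1.0, -0.02, -0.0, -0.0]
contact_force: [0.0, -1.5, 0.7]
gripper_width: 0.028
gripper_force: 0.8
```

apply_moves(moves=[-0.95,0,-0.001,0,0,0,0,-0.95,0,-0.0005,0,0,0,0])

```text
clock: 7.63
ee_pos: [0.5563, 0.0238, 0.1727]
ee_rot: [1.0, -0.02, -0.0, -0.0]
contact_force: [0.1, -1.6, -0.7]
gripper_width: 0.025
gripper_force: 0.8
```

```bash
python3 - <<'E'
from h import *
s=sensors.get_state();print(s["ee_pos"].round(4),s["contact_force"].round(2))
m=imaging.camera_model("wrist");p,d=imaging.grab_frame("wrist")
cv2.imwrite("pics/w3.png",cv2.resize(p[192:384,0:256],(800,600)))
E
```

```text
[0.5563 0.0238 0.1727] [ 0.13 -1.59 -0.7 ]
```

View pics/w3.png

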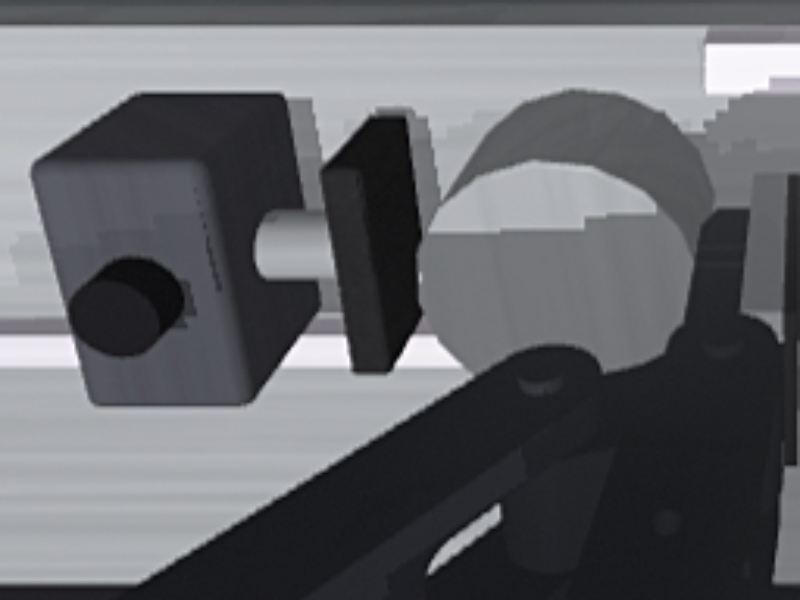

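The crop shows the specimen's left edge at x≈420, almost at the pad face at x≈415. I continue in 1 mm steps.

apply_moves(moves=[-0.95,0,-0.0005,0,0,0,0,-0.95,0,-0.0005,0,0,0,0])

```text
clock: 7.85
ee_pos: [0.5564, 0.0246, 0.1728]
ee_rot: [1.0, -0.02, -0.0, -0.0]
contact_force: [-0.2, -2.0, 0.2]
gripper_width: 0.024
gripper_force: 0.8
```

apply_moves(moves=[-0.95,0,-0.0005,0,0,0,0,-0.95,0,-0.0005,0,0,0,0])

```text
clock: 8.02
ee_pos: [0.5564, 0.0257, 0.1728]
ee_rot: [1.0, -0.02, -0.0, -0.0]
contact_force: [-0.4, -1.2, -0.6]
gripper_width: 0.028
gripper_force: 0.7
```

apply_moves(moves=[-0.95,0,-0.0005,0,0,0,0,-0.95,0,-0.0005,0,0,0,0])

```text
clock: 8.18
ee_pos: [0.5565, 0.0267, 0.1728]
ee_rot: [1.0, -0.02, 0.0, -0.0]
contact_force: [0.6, -1.6, 1.3]
gripper_width: 0.02
gripper_force: 0.7
```

apply_moves(moves=[-0.95,0,-0.0005,0,0,0,0,-0.95,0,-0.0005,0,0,0,0])

```text
clock: 8.35
ee_pos: [0.5565, 0.0277, 0.1728]
ee_rot: [1.0, -0.02, -0.0, 0.0]
contact_force: [-1.3, -1.3, 0.3]
gripper_width: 0.028
gripper_force: 0.7
```

apply_moves(moves=[-0.95,0,-0.0005,0,0,0,0,-0.95,0,-0.0005,0,0,0,0])

```text
clock: 8.52
ee_pos: [0.5566, 0.0287, 0.1728]
ee_rot: [1.0, -0.02, 0.0, 0.0]
contact_force: [0.3, -1.2, 0.7]
gripper_width: 0.025
gripper_force: 0.7
```

apply_moves(moves=[-0.95,0,-0.0005,0,0,0,0,-0.95,0,0,0,0,0,0])

```text
clock: 8.68
ee_pos: [0.5566, 0.0293, 0.1728]
ee_rot: [1.0, -0.02, -0.0, -0.0]
contact_force: [1.0, -0.2, -0.1]
gripper_width: 0.024
gripper_force: 0.6
```

apply_moves(moves=[-0.95,0,-0.0005,0,0,0,0,-0.95,0,-0.0005,0,0,0,0])

```text
clock: 8.85
ee_pos: [0.5566, 0.0301, 0.1728]
ee_rot: [1.0, -0.02, 0.0, 0.0]
contact_force: [0.1, -1.2, -0.2]
gripper_width: 0.026
gripper_force: 0.7
```

apply_moves(moves=[-0.95,0,-0.0005,0,0,0,0,-0.95,0,-0.0005,0,0,0,0])

```text
clock: 9.02
ee_pos: [0.5567, 0.0309, 0.1728]
ee_rot: [1.0, -0.02, -0.0, 0.0]
contact_force: [0.3, -2.8, 1.0]
gripper_width: 0.026
gripper_force: 1.4
```

apply_moves(moves=[-0.95,0,-0.0005,0,0,0,0,-0.95,0,-0.0005,0,0,0,0])

```text
clock: 9.18
ee_pos: [0.5567, 0.0316, 0.1728]
ee_rot: [1.0, -0.02, 0.0, 0.001]
contact_force: [0.4, -4.9, 0.1]
gripper_width: 0.023
gripper_force: 2.2
```

The pad is engaging: contact was at TCP y≈0.030. I aim for a push of about 8–9 N.

apply_moves(moves=[-0.95,0,-0.0005,0,0,0,0,-0.95,0,-0.0005,0,0,0,0,-0.95,0,0,0,0,0,0])

```text
clock: 9.43
ee_pos: [0.5568, 0.0324, 0.1729]
ee_rot: [1.0, -0.02, 0.0, 0.001]
contact_force: [-0.2, -5.0, -0.2]
gripper_width: 0.027
gripper_force: 2.7
```

apply_moves(moves=[-0.95,0,-0.0005,0,0,0,0,-0.95,0,0,0,0,0,0])

```text
clock: 9.6
ee_pos: [0.5569, 0.0327, 0.1729]
ee_rot: [1.0, -0.02, 0.0, 0.001]
contact_force: [-0.2, -6.1, 0.3]
gripper_width: 0.023
gripper_force: 3.0
```

apply_moves(moves=[-0.95,0,-0.0005,0,0,0,0,-0.95,0,-0.0005,0,0,0,0,-0.95,0,0,0,0,0,0])

```text
clock: 9.85
ee_pos: [0.5569, 0.0333, 0.173]
ee_rot: [1.0, -0.02, 0.0, 0.002]
contact_force: [-1.4, -6.6, 1.0]
gripper_width: 0.029
gripper_force: 3.6
```

apply_moves(moves=[-0.95,0,0,0,0,0,0,-0.95,0,0,0,0,0,0,-0.95,0,0,0,0,0,0])

```text
clock: 10.1
ee_pos: [0.5569, 0.0332, 0.173]
ee_rot: [1.0, -0.02, 0.0, 0.002]
contact_force: [0.3, -7.3, 1.3]
gripper_width: 0.022
gripper_force: 3.6
```

apply_moves(moves=[-0.95,0,-0.0006,0,0,0,0,-0.95,0,0,0,0,0,0,-0.95,0,0,0,0,0,0,-0.95,0,0,0,0,0,0,-0.95,0,0,0,0,0,0,-0.95,0,0,0,0,0,0,-0.95,0,0,0,0,0,0,-0.95,0,0,0,0,0,0])

```text
clock: 10.77
ee_pos: [0.557, 0.0336, 0.173]
ee_rot: [1.0, -0.02, 0.0, 0.002]
contact_force: [-0.4, -7.3, 2.1]
gripper_width: 0.027
gripper_force: 3.9
```

Counted, with a steady push of about 7.3 N. I back off slowly, rise, and go around behind (-x).

apply_moves(moves=[-0.95,0,0.0008,0,0,0,0,-0.95,0,0.0008,0,0,0,0,-0.95,0,0.0008,0,0,0,0,-0.95,0,0.0008,0,0,0,0,-0.95,0,0.0008,0,0,0,0,-0.95,0,0.0008,0,0,0,0,-0.95,0,0.002,0,0,0,0,-0.95,0,0.005,0,0,0,0,-0.95,0,0.008,0,0,0,0,-0.95,0,0.008,0,0,0,0])

```text
clock: 11.6
ee_pos: [0.5557, 0.007, 0.1728]
ee_rot: [1.0, -0.019, 0.0, -0.0]
contact_force: [-0.4, 0.5, 0.2]
gripper_width: 0.026
gripper_force: 0.0
```

apply_moves(moves=[-0.95,0,0,-0.015,0,0,0,-0.95,0,0,-0.015,0,0,0,-0.95,0,0,-0.015,0,0,0,-0.95,0,0,-0.015,0,0,0,-0.95,-0.012,0,0,0,0,0,-0.95,-0.02,0,0,0,0,0,-0.95,-0.014,-0.014,0,0,0,0,-0.95,0,-0.014,0,0,0,0,-0.95,0,-0.014,0,0,0,0,-0.95,0,-0.014,0,0,0,0])

```text
clock: 12.43
ee_pos: [0.5116, 0.0595, 0.233]
ee_rot: [1.0, -0.015, 0.0, -0.003]
contact_force: [0.1, -0.7, 0.5]
gripper_width: 0.026
gripper_force: 0.0
```

```bash
python3 - <<'E'
from h import *
s=sensors.get_state();print(s["ee_pos"].round(4),s["ee_rot"].round(4),s["contact_force"].round(2))
m=imaging.camera_model("wrist");p,d=imaging.grab_frame("wrist")
cv2.imwrite("pics/w4.png",p)
P=cloud(m,d);z=P[...,2];k=((z>.156)&(z<.172)&(d>0)&(P[...,0]>.51)&(P[...,0]<.6)&(P[...,1]<.2)).astype(np.uint8)
n,l,st,ce=cv2.connectedComponentsWithStats(k)
for i in range(1,n):
    if st[i,4]>150: print(st[i],ce[i].round(1),ray(m,ce[i],.165).round(4))
E
```

```text
[0.5116 0.0595 0.233 ] [ 9.999e-01 -1.480e-02  2.000e-04 -2.900e-03] [ 0.15 -0.66  0.48]
[ 131  111  150   74 7843] [207.  147.5] [0.5586 0.087  0.165 ]
```

View pics/w4.png

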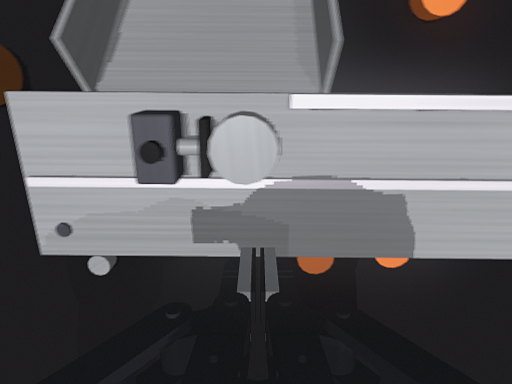

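The specimen is at (243,149), touching the pad at (207,147) and clear of the lip end at x≈290. The fingers are behind it at (258,270). I shift 4 mm to +y, descend and push in +x.

apply_moves(moves=[-0.95,0,-0.004,0,0,0,0,-0.95,0,0,0.012,0,0,0,-0.95,0,0,0.012,0,0,0,-0.95,0,0,0.012,0,0,0,-0.95,0,0,0.012,0,0,0,-0.95,0,0,0.012,0,0,0,-0.95,0,0,0,0,0,0,-0.95,0,0,0,0,0,0])

```text
clock: 13.15
ee_pos: [0.5115, 0.0606, 0.1723]
ee_rot: [1.0, -0.014, -0.001, -0.003]
contact_force: [0.6, -0.1, 0.3]
gripper_width: 0.026
gripper_force: 0.0
```

apply_moves(moves=[-0.95,0.003,0,0,0,0,0,-0.95,0.003,0,0,0,0,0,-0.95,0.003,0,0,0,0,0,-0.95,0.003,0,0,0,0,0,-0.95,0.002,0,0,0,0,0,-0.95,0.002,0,0,0,0,0])

```text
clock: 13.65
ee_pos: [0.5271, 0.0608, 0.1728]
ee_rot: [1.0, -0.014, -0.001, -0.003]
contact_force: [-4.5, -0.5, 2.1]
gripper_width: 0.028
gripper_force: 1.9
```

```bash
python3 - <<'E'
from h import *
s=sensors.get_state();print(s["joints"].round(3),s["ee_pos"].round(4),s["ee_rot"].round(4),s["contact_force"].round(2))
E
```

```text
[-0.028  0.361 -0.363  0.849  0.006  3.141] [0.5271 0.0608 0.1728] [ 0.9999 -0.0137 -0.001  -0.0031] [-4.47 -0.53  2.09]
```

apply_moves(moves=[-0.95,0.0005,0,0,0,0,0,-0.95,0.0005,0,0,0,0,0])

```text
clock: 13.82
ee_pos: [0.5283, 0.0608, 0.1727]
ee_rot: [1.0, -0.014, -0.001, -0.003]
contact_force: [-3.8, -1.4, 2.5]
gripper_width: 0.025
gripper_force: 1.9
```

Joint 6 is at its limit, so the yaw is 0.7° off, toward the pad. That is harmless, and a small back-turn relieves it while I push on.

apply_moves(moves=[-0.95,0.001,0,0,0,0,-0.006,-0.95,0.001,0,0,0,0,-0.006,-0.95,0.001,0,0,0,0,-0.006,-0.95,0.001,0,0,0,0,0])

```text
clock: 14.15
ee_pos: [0.533, 0.0607, 0.1728]
ee_rot: [1.0, -0.005, 0.0, -0.003]
contact_force: [-2.5, -0.7, 1.7]
gripper_width: 0.022
gripper_force: 1.3
```

apply_moves(moves=[-0.95,0.0015,0,0,0,0,0,-0.95,0.0015,0,0,0,0,0,-0.95,0.0015,0,0,0,0,0,-0.95,0.0015,0,0,0,0,0])

```text
clock: 14.48
ee_pos: [0.5391, 0.0607, 0.1728]
ee_rot: [1.0, -0.005, 0.0, -0.003]
contact_force: [-2.5, -0.4, 0.4]
gripper_width: 0.027
gripper_force: 1.1
```

apply_moves(moves=[-0.95,0.002,0,0,0,0,0,-0.95,0.002,0,0,0,0,0,-0.95,0.002,0,0,0,0,0,-0.95,0.002,0,0,0,0,0,-0.95,0.002,0,0,0,0,0])

```text
clock: 14.9
ee_pos: [0.5492, 0.0606, 0.1729]
ee_rot: [1.0, -0.005, 0.0, -0.003]
contact_force: [-2.7, 0.7, 1.2]
gripper_width: 0.025
gripper_force: 1.1
```

apply_moves(moves=[-0.95,0.002,0,0,0,0,0,-0.95,0.002,0,0,0,0,0,-0.95,0.002,0,0,0,0,0,-0.95,0.002,0,0,0,0,0,-0.95,0.002,0,0,0,0,0])

```text
clock: 15.32
ee_pos: [0.5596, 0.0605, 0.1729]
ee_rot: [1.0, -0.005, 0.001, -0.003]
contact_force: [-0.1, 0.1, -0.9]
gripper_width: 0.023
gripper_force: 0.0
```

apply_moves(moves=[-0.95,0.002,0,0,0,0,0,-0.95,0.002,0,0,0,0,0,-0.95,0.002,0,0,0,0,0])

```text
clock: 15.57
ee_pos: [0.5654, 0.0604, 0.1728]
ee_rot: [1.0, -0.005, 0.0, -0.003]
contact_force: [-0.5, 0.5, 0.9]
gripper_width: 0.021
gripper_force: 0.0
```

```bash
python3 - <<'E'
from h import *
s=sensors.get_state();print(s["ee_pos"].round(4),s["contact_force"].round(2))
p,d=imaging.grab_frame("wrist");ps,ds=imaging.grab_frame("side")
cv2.imwrite("pics/w5.png",np.hstack([cv2.resize(p,(400,300)),cv2.resize(ps[160:270,130:277],(400,300),interpolation=cv2.INTER_CUBIC)]))
E
```

```text
[0.5654 0.0604 0.1728] [-0.53  0.55  0.89]
```

View pics/w5.png

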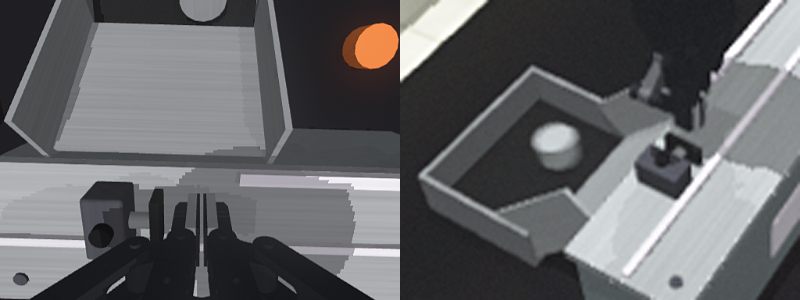

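The specimen is in the tray, at (555,145) in the side half. I retract and lift clear, wait, check it is at rest, and hand in.

apply_moves(moves=[-0.95,-0.008,0.002,0,0,0,0,-0.95,0,0,-0.015,0,0,0,-0.95,0,0,-0.02,0,0,0,-0.95,0,0,-0.02,0,0,0,-0.95,0,0,-0.02,0,0,0,-0.95,0,0,0,0,0,0,-0.95,0,0,0,0,0,0,-0.95,0,0,0,0,0,0,-0.95,0,0,0,0,0,0,-0.95,0,0,0,0,0,0])

```text
clock: 16.5
ee_pos: [0.5559, 0.058, 0.2465]
ee_rot: [1.0, -0.005, -0.001, -0.003]
contact_force: [-0.0, 0.5, -0.8]
gripper_width: 0.024
gripper_force: 0.0
```

apply_moves(moves=[-0.95,0,0,0,0,0,0,-0.95,0,0,0,0,0,0,-0.95,0,0,0,0,0,0,-0.95,0,0,0,0,0,0,-0.95,0,0,0,0,0,0,-0.95,0,0,0,0,0,0,-0.95,0,0,0,0,0,0,-0.95,0,0,0,0,0,0,-0.95,0,0,0,0,0,0,-0.95,0,0,0,0,0,0])

```text
clock: 17.33
ee_pos: [0.5568, 0.058, 0.2478]
ee_rot: [1.0, -0.005, 0.0, -0.003]
contact_force: [0.5, -0.1, 0.6]
gripper_width: 0.024
gripper_force: 0.0
```

```bash
python3 - <<'E'
from h import *
m=imaging.camera_model("side");c=[]
for i in range(6):
    p,d=imaging.grab_frame("side");P=cloud(m,d)
    k=(d>0)&(P[...,2]>.018)&(P[...,2]<.04)&(P[...,0]>.66)&(P[...,0]<.765)&(P[...,1]>0)&(P[...,1]<.13)
    g=cv2.cvtColor(p,cv2.COLOR_BGR2GRAY);k&=g>90
    if i in(0,5): print(k.sum(),np.median(P[k],0).round(4))
print(sensors.get_state()["ee_pos"])
cv2.imwrite("pics/end.png",cv2.resize(p[100:330,120:427],(800,600)))
E
```

```text
292 [0.7346 0.0643 0.0334]
291 [0.7336 0.0642 0.0335]
[0.55678559 0.05803417 0.2477847 ]
```

View pics/end.png

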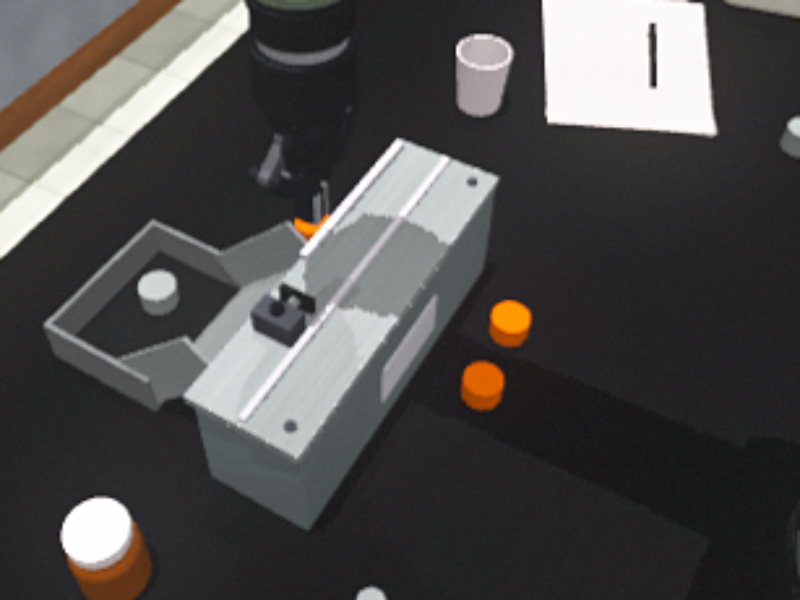

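The specimen stands at rest in the tray at (158,291), the pad has sprung back, and the bystanders look untouched.

```bash
python3 -c "
from rig import r
print(r.close_job())"
```

```text
the job is handed in; nothing more can be done
None
```

The job is handed in: I held the specimen against the pad at about 7 N for roughly a second (about 2.4 mm in, judged from the force), then pushed it through the gap. It now stands at rest in the tray, with the pad sprung back and the jar, beaker and small specimen left alone; the verdict was not shown.

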